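Load the tube rack into the reader's lane

ROBOT

A 6-joint arm with a two-finger parallel gripper is mounted at the origin on the work surface. World frame = base frame: x ahead of the robot, y to its left, z up, the work surface at z = 0. Lengths are in m, angles in rad, forces in N, time in s.
With the tool pointing down it reaches from about 0.375 to 0.75 m from the base axis. Payload 9 kg.
Tool frame: the origin (TCP) lies midway between the tips of the shut fingers; the grasp point (between the pads) lies 19 mm behind it; z points along the fingers, y is the line along which they close (so a half turn about z gives the same grasp; the last joint's range is limited). The gripper opens to 85 mm and grips with 20 to 120 N. Pads are 22 mm wide; open, the fingers measure 114 mm over their backs; the gripper's body (76 mm by 85 mm) begins 54 mm behind the grasp point. The pads swing forward as they close: fully open they stand 13 mm farther back than shut.
Start: joints at [-1.398, 0.104, 0.097, 1.564, 0, 1.353], TCP at [0.229, -0.555, 0.231] pointing down, gripper open.
Joint ranges: [-2.99, 2.99], [-0.84, 1.86], [-1.1, 1.16], [-1.84, 2.11], [-1.51, 1.56], [-3.14, 3.14]. Speed limits (rad/s): [2.22, 2.22, 2.57, 3.14, 3.14, 3.14].

INTERFACE

Orientations are given as a 3x3 rotation matrix whose columns are the frame's x, y, z axes.
In Python, from workcell import move_pose, movel, goto_joints, command_gripper, dwell, inverse_kinematics, observe, grab_frame, Unreachable, sign_off gives the robot as it stands. Calls block until the motion is done:
- move_pose(position, orientation): joint-space move of the TCP to a pose.
- movel(position, max_speed=0.15, ori=None): straight line of the TCP; ori=None keeps the orientation; max_speed is the mean speed in m/s.
- goto_joints(angles): joint-space move.
- command_gripper(opening): opening from 0.0 (shut) to 1.0 (fully open); the grip force is fixed at half the most; returns when the fingers have stopped.
- dwell(seconds).
- inverse_kinematics(position, orientation): joint angles nearest the present ones, or None.
- observe(): the state.
- grab_frame(name): name is "side" or "top"; returns a dict with "pixels" (384x512x3 uint8, red, green, blue), "intrinsics" (3x3 intrinsics, pixels), "k1" (the pictures are not rectified: a ray, as slopes to the right and down, at radius r is drawn at 1 + k1 r^2 times it, then the intrinsics apply), "world_from_camera" (4x4, takes a point from camera to world coordinates). Camera axes: x right, y down, z forward; pixel columns grow to the right and rows downward; lengths in m; the calibration is good to about 2 mm. A picture is of the moment at which its call begins. There is no depth.
A pose or a line that the arm cannot do raises Unreachable and nothing moves.
- sign_off(): hands the job in; it is judged then, once.
The state is a dict: "time": time; "q": joint angles; "joint_velocities": joint speeds; "effort": joint torques, N m; "ee_pos": TCP position; "tool_rot": TCP orientation; "contact_force": force on the tool from outside, world axes, zero at the start; "wrist_torque": the same for the moment, N m; "grip_width": opening from 0.0 (shut) to 1.0 (fully open); "grasp_force": force on a finger pad.
Only numpy, scipy, OpenCV 4.12 (cv2) and the standard library are available. Lean on these libraries where they do the work, as an engineer would, in place of code of your own. Each camera call takes 0.05 s, during which the arm holds its last target. There are 200 camera calls.

TASK

Load the narrow two-row rack of capped tubes into the tube reader. First lift the white jar out of the loading lane and stand it upright in the shallow steel tray, then swing the lane's gate wide open, set the rack in the lane and slide it under the reader's hood until it is fully home against the end stop, and swing the gate fully closed behind it. Set the jar and the rack down gently, keep them upright, and leave the other things on the bench where they are.

Things in the scene. Friction and masses are not known exactly. Their poses are not given: they have to be found in the camera images.
- loader: Fixed loading lane and reader on a grey base plate 485 mm long. Origin on the bench under the lane's centre line, at the closed gate. The lane runs along its y axis, floor 10 mm above the bench, 64 mm wide between aluminium rails (8 mm thick, tops 30 mm above the bench), from y = -210 mm (open end) to +185 mm (end stop). The rack is set down in front of the gate (y < 0).
- lane_stop (a point): Centre of the steel end stop's face at the far end of the lane, at floor level (stop top 60 mm above the bench). A rack fully home has its leading end on this face. Behind it the white reader body, 130 mm wide, 160 mm high, goes on 80 mm.
- hood (a point): Point on the lane's centre line under the front edge of the white hood, on its underside, 115 mm above the bench. The hood spans the lane from here 75 mm onward to the end stop; top 160 mm above the bench, 130 mm wide, its two legs 98 mm apart.
- gate (a joint): Swing gate, rad: 0 = closed across the lane, up to 1.75 = wide open (counter-clockwise from above, knob moving over the free stretch to beyond the far rail); stays where it is left. Aluminium bar 12 mm wide, 40 to 54 mm above the bench, on a vertical hinge 75 mm to the +x side of the lane's centre line at loader y = 0. Starts closed or a little ajar. Lane clear above 1.55.
- gate_knob (a point): Top-end point of the gate's upright black knob (round, 16 mm diameter, from 54 to 114 mm above the bench); this point lies on its axis at its top, 135 mm from the hinge axis.
- gate_hinge (a point): Point on the gate's vertical hinge axis, 40 mm above the bench.
- jar: White screw-lid jar, 56 mm diameter, 86 mm high, about 0.14 kg, standing in the lane's free stretch in front of the gate; origin at the centre of its underside, z up its axis.
- tray: Shallow square steel tray fixed to the bench, 130 x 130 mm outside, walls 5 mm thick and 18 mm high, inner floor about 5 mm above the bench; origin at the centre of its underside.
- rack: Narrow white rack with two rows of five red-capped tubes (all one piece): 50 mm wide (x), 170 mm long (y), frame with flat sides and ends 60 mm high, tube caps up to 82 mm; about 0.3 kg; origin at the centre of its underside. Either end may lead.
- wide_rack: Bystander: broad white rack with four rows of tubes, 105 x 165 mm, 98 mm high; origin under its centre.
- side_rack: Bystander: broad blue rack, half full, 110 x 150 mm, 92 mm high; origin under its centre.
- bottle: Bystander: amber bottle, 68 mm diameter, 150 mm high; origin under its centre.
- dishes: Bystander: stack of three flat round dishes, 60 mm diameter, 36 mm high; origin under its centre.
- stapler: Bystander: black stapler 34 x 130 mm, 42 mm high; origin under its centre.
Mind the look-alikes: they are no part of the job. Leave any blue, brown or green look-alike of the jar alone.

How it is judged:
On the way, in this order (a step that is already met when the one before it is completed fails the run):
1. the jar stands upright in the tray, let go (x of jar in the frame of tray between -0.042 and 0.042 m and y of jar in the frame of tray between -0.042 and 0.042 m and z of jar in the frame of tray below 0.012 m and angle between jar's own z axis and vertical below 0.12 rad and contact force between the fingers and jar below 0.1 N), for 0.2 s.
2. the gate is swung wide open (over 1.4 rad) (value of joint gate above 1.4 rad), for 0.1 s.
3. the rack is in the lane, under the hood, within about 7 mm of the end stop (x of rack in the frame of loader between -0.012 and 0.012 m and y of rack in the frame of loader above 0.093 m and z of rack in the frame of loader below 0.016 m and angle between rack's own z axis and vertical below 0.08 rad and angle between the y axis of rack and the y axis of loader, either way round below 0.12 rad), for 0.2 s.
4. the gate is closed behind the rack (value of joint gate below 0.12 rad), for 0.2 s.
At the end, for the whole second after the job is handed in: The jar stands upright (within 0.12 rad) on the tray's floor; the rack lies flat on the lane floor under the hood, along the lane (within 0.12 rad), within about 7 mm of the end stop; the gate is closed (under 0.12 rad); jar and rack are released and at rest (all of step 1 and all of step 3 and value of joint gate below 0.12 rad and linear speed of each of jar, rack below 0.02 m/s); the robot touches nothing.
It fails at once if the jar is tipped over (angle between jar's own z axis and vertical above 0.6 rad).
It fails at once if the rack is tipped over (angle between rack's own z axis and vertical above 0.6 rad).
It fails at once if the jar or the rack is dropped (falls freely from about 3 cm or more) ((linear speed of jar above 0.75 m/s and contact force between the fingers and jar below 0.1 N) or (linear speed of rack above 0.75 m/s and contact force between the fingers and rack below 0.1 N)).
It fails at once if another thing on the bench is moved by more than 3 cm (distance of any of wide_rack, side_rack, bottle, dishes, stapler from where it was at the start of the episode above 0.03 m).
It also fails if it takes over 72 s, if anything falls off the work surface, if the arm or the gripper's body presses on something with over 40 N, if the wrist force passes 120 N, or if a joint passes its speed limit or range.

## Working session

There is one attempt and no reset: what is moved stays moved. The work goes in short steps, each a Python script; the robot and the scene stay as the last script left them, time stands still between calls to the robot, and variables do not carry over. Pictures are saved under pics/ and viewed, at most 10 in all, crops included, and the job is handed in when it is done.

```bash
mkdir -p pics; ls
cat > h.py <<'E'
import numpy as np, cv2
from workcell import *
def cam(n):
    f=grab_frame(n); return f
def save(f,p): cv2.imwrite(p,cv2.cvtColor(np.asarray(f["pixels"]),cv2.COLOR_RGB2BGR))
def ray(f,u,v):
    K=np.array(f["intrinsics"]);d=np.array([(u-K[0,2])/K[0,0],(v-K[1,2])/K[1,1]])
    s=d.copy()
    for _ in range(20): s=d/(1+f["k1"]*(s@s))
    T=np.array(f["world_from_camera"]);return T[:3,3],T[:3,:3]@np.array([s[0],s[1],1])
def atz(f,u,v,z):
    o,d=ray(f,u,v);return o+d*(z-o[2])/d[2]
def proj(f,P):
    T=np.array(f["world_from_camera"]);c=(np.atleast_2d(P)-T[:3,3])@T[:3,:3]
    s=c[:,:2]/c[:,2:];s=s*(1+f["k1"]*(s**2).sum(1,keepdims=True));K=np.array(f["intrinsics"])
    return s*[K[0,0],K[1,1]]+K[:2,2]
def tri(f1,p1,f2,p2):
    A=[];b=[]
    for f,p in((f1,p1),(f2,p2)):
        o,d=ray(f,*p);d=d/np.linalg.norm(d);M=np.eye(3)-np.outer(d,d);A.append(M);b.append(M@o)
    return np.linalg.lstsq(np.vstack(A),np.hstack(b),rcond=None)[0]
def down(yaw): # tool y (closing line) at angle yaw in world xy
    y=np.array([np.cos(yaw),np.sin(yaw),0]);z=np.array([0,0,-1.]);return np.column_stack([np.cross(y,z),y,z])
E
python3 - <<'E'
from h import *
import pickle
fs={n:cam(n) for n in("top","side")}
pickle.dump(fs,open("f0.pkl","wb"))
for n in fs: save(fs[n],f"pics/{n}0.png"); print(n,fs[n]["world_from_camera"],fs[n]["intrinsics"],fs[n]["k1"])
print(observe())
E
```

```text
pics
top [[ 0.01903516 -0.99394488  0.10821847  0.3643501 ]
 [-0.99965049 -0.01693408  0.02030116 -0.00517692]
 [-0.01834565 -0.10856708 -0.99391983  1.80086419]
 [ 0.          0.          0.          1.        ]] [[478.95400775   0.         261.5048163 ]
 [  0.         478.95400775 193.19748406]
 [  0.           0.           1.        ]] 0.03143281127938521
side [[-0.92931208 -0.19345717  0.31456855  0.14761805]
 [-0.36874631  0.53253193 -0.76186344  1.01428383]
 [-0.02012986 -0.82400489 -0.56622498  0.8354347 ]
 [ 0.          0.          0.          1.        ]] [[480.13378893   0.         255.30040779]
 [  0.         480.13378893 196.81863282]
 [  0.           0.           1.        ]] -0.08150610265135876
{'time': 0.1, 'q': array([-1.39771792e+00,  1.04657355e-01,  9.65405218e-02,  1.56391745e+00,
        3.10338217e-06,  1.35311279e+00]), 'joint_velocities': array([ 6.21192612e-05, -2.31799610e-03,  2.30871990e-03, -3.20365464e-04,
       -1.77248776e-03, -1.29864011e-03]), 'effort': array([ 6.17998638e-03, -5.58210182e+01,  5.04719138e+01,  1.28885478e-02,
       -3.33337239e-04, -4.07593532e-06]), 'ee_pos': array([ 0.22850009, -0.55445157,  0.2305861 ]), 'tool_rot': array([[ 9.24619136e-01,  3.80892910e-01, -2.10137649e-04],
       [ 3.80892872e-01, -9.24618371e-01,  1.21999084e-03],
       [ 2.70388730e-04, -1.20806681e-03, -9.99999234e-01]]), 'contact_force': array([ 0.22480752, -0.72394538,  0.01447492]), 'wrist_torque': array([ 0.0335386 , -0.00209576, -0.02869312]), 'grasp_force': 0.0, 'grip_width': 0.9979485093362308}
```

View pics/top0.png

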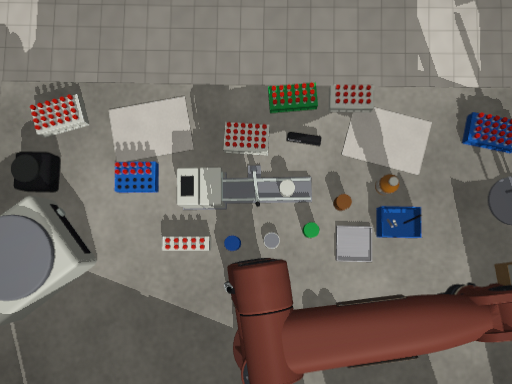

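View pics/side0.png

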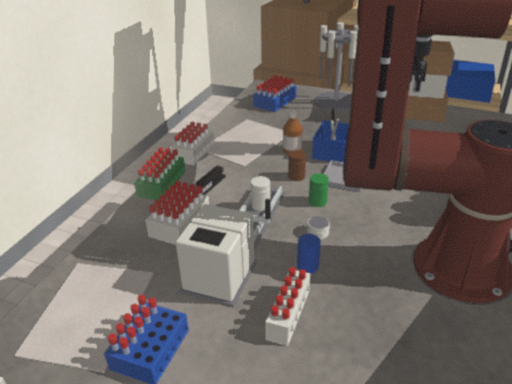

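The top view shows the loader horizontal at about (175–310, 187), with the reader at the left. The jar is at (287,187), the gate bar at (255,187), the tray at (353,243) and the narrow rack at (186,243). In the side view the jar is at (261,193) and the rack at (289,303).

- **Jar candidates (top view):** white (287,187) in the lane, blue (232,243), green (311,230), brown (343,202) and grey dishes (272,240). I choose the white one in the lane.
- **Rack candidates (top view):** narrow 2-row (186,243), wide white (246,137), green (293,97), white (352,96), white (58,115) and blue (136,177). I choose the narrow 2-row one.

Close crops next, to check these choices.

Run:
```python
import pickle,cv2,numpy as np
fs=pickle.load(open("f0.pkl","rb"))
for n,(a,b,c,d) in {"top":(150,130,380,275),"side":(180,165,355,345)}.items():
    im=np.asarray(fs[n]["pixels"])[b:d,a:c,::-1];s=3.4 if n=="top" else 3.3
    im=cv2.resize(im,None,fx=s,fy=s,interpolation=cv2.INTER_CUBIC)
    for u in range(-(-a//20)*20,c,20): cv2.putText(im,str(u),(int((u-a+.5)*s)-10,8),0,.3,(0,255,255));cv2.line(im,(int((u-a+.5)*s),10),(int((u-a+.5)*s),16),(0,255,255))
    for v in range(-(-b//20)*20,d,20): cv2.putText(im,str(v),(0,int((v-b+.5)*s)+3),0,.3,(0,255,255));cv2.line(im,(20,int((v-b+.5)*s)),(26,int((v-b+.5)*s)),(0,255,255))
    print(im.shape); cv2.imwrite(f"pics/{n}crop.png",im)
```

```text
(493, 782, 3)
(594, 578, 3)
```

View pics/topcrop.png

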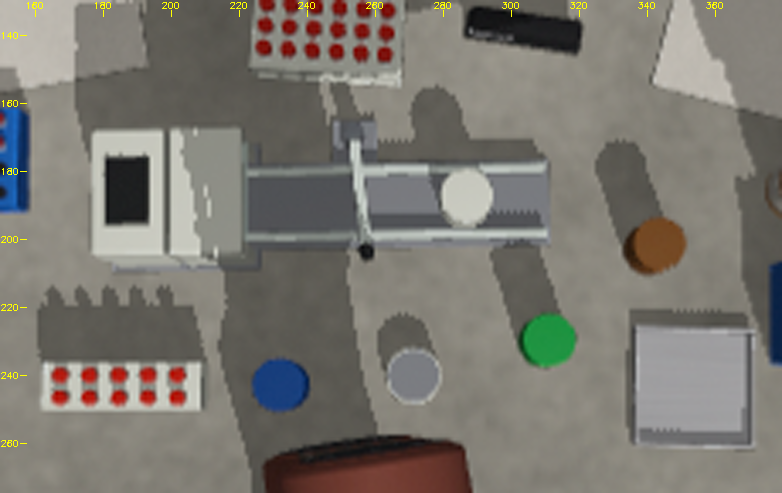

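View pics/sidecrop.png

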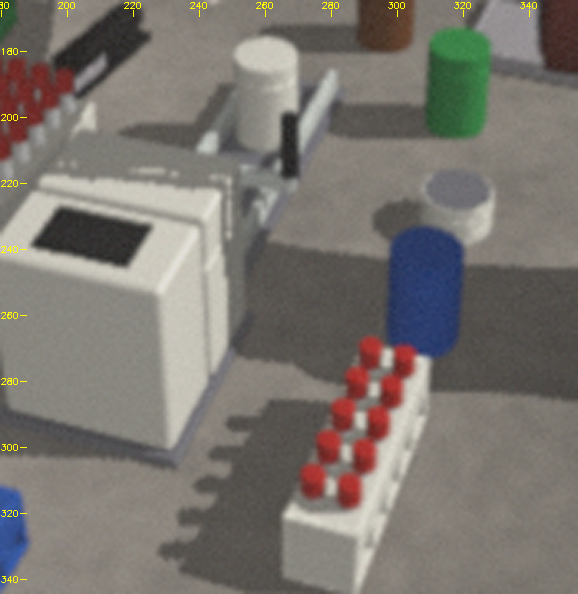

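Close crops confirm the choice: the white jar's lid is at top (286.6,187.1) / side (260.1,181.2), and the narrow rack has 2x5 red caps. The knob top is at top (257,202.4) / side (267.4,198.7). Next I compute positions.

```bash
cat > m.py <<'E'
from h import *
import pickle
def caps(f,box):
    a,b,c,d=box;im=cv2.cvtColor(np.asarray(f["pixels"])[b:d,a:c],cv2.COLOR_RGB2HSV)
    m=((im[...,1]>140)&(im[...,2]>80)&((im[...,0]<8)|(im[...,0]>172))).astype(np.uint8)
    v,u=np.nonzero(m);return np.array([u.mean()+a,v.mean()+b]),np.array([u,v]).T+[a,b]
E
python3 - <<'E'
from m import *
fs=pickle.load(open("f0.pkl","rb"));t,s=fs["top"],fs["side"]
C=lambda x,y:(150+x/3.4-.5,130+y/3.4-.5); S=lambda x,y:(180+x/3.3-.5,165+y/3.3-.5)
np.set_printoptions(precision=4,suppress=True)
print("jar lid",tri(t,C(466,196),s,S(266,55)),atz(t,*C(466,196),.096))
print("knob",tri(t,C(366,249),s,S(290,114)),atz(t,*C(366,249),.114))
pc,px=caps(t,(155,230,215,258));ps,_=caps(s,(265,260,312,325))
print("caps",pc,ps,tri(t,pc,s,ps))
W=np.array([atz(t,*p,.08)[:2] for p in px]);w,V=np.linalg.eigh(np.cov(W.T));print("rack yaw dir",V[:,1],atz(t,*pc,.082))
R=[atz(t,*C(*p),.06) for p in((42,361),(203,362),(202,410),(41,411))];print("rack corners",R,np.mean(R,0))
T=[atz(t,*C(*p),.018) for p in((635,325),(753,330),(753,446),(634,446))];print("tray",T,np.mean(T,0))
for n,p,z in(("railUR",(547,162),.03),("railLR",(547,242),.03),("railUL",(247,168),.03),("railLL",(247,240),.03),("hoodU",(243,127),.16),("hoodL",(243,254),.16),("bodyUL",(93,129),.16),("bodyLL",(92,254),.16)): print(n,atz(t,*C(*p),z))
print("hinge",atz(t,*C(354,138),.054))
print("tri hood corner L",tri(t,C(243,254),s,S(222,190)),"bodyLL",tri(t,C(92,254),s,S(160,293)))
print("rack corner tri LL",tri(t,C(41,411),s,S(357,534)),"UL",tri(t,C(42,361),s,S(284,516)))
E
```

```text
jar lid [ 0.5741 -0.0595  0.0955] [ 0.5733 -0.0597  0.096 ]
knob [0.5139 0.0441 0.1153] [0.5138 0.044  0.114 ]
caps [184.4238 242.9073] [288.1992 292.0566] [0.3684 0.304  0.0727]
rack yaw dir [-0.0227  0.9997] [0.368  0.3022 0.082 ]
rack corners [array([0.3926, 0.3892, 0.06  ]), array([0.3946, 0.2171, 0.06  ]), array([0.3438, 0.2165, 0.06  ]), array([0.3397, 0.3879, 0.06  ])] [0.3677 0.3027 0.06  ]
tray [array([ 0.4444, -0.248 ,  0.018 ]), array([ 0.4414, -0.3756,  0.018 ]), array([ 0.3166, -0.3747,  0.018 ]), array([ 0.3138, -0.247 ,  0.018 ])] [ 0.379  -0.3113  0.018 ]
railUR [ 0.6204 -0.1499  0.03  ]
railLR [ 0.5324 -0.1507  0.03  ]
railUL [0.6083 0.1791 0.03  ]
railLL [0.5289 0.1769 0.03  ]
hoodU [0.6326 0.1708 0.16  ]
hoodL [0.5025 0.1672 0.16  ]
bodyUL [0.628  0.3242 0.16  ]
bodyLL [0.4999 0.3203 0.16  ]
hinge [0.6398 0.0612 0.054 ]
tri hood corner L [0.5115 0.1725 0.1314] bodyLL [0.5001 0.3207 0.1583]
rack corner tri LL [0.3407 0.3874 0.0635] UL [0.3913 0.3885 0.0613]
```

```bash
cat >> h.py <<'E'
TH=0.0265; O=np.array([0.5707,0.0595]); RX=np.array([np.cos(TH),np.sin(TH)]); RY=np.array([-np.sin(TH),np.cos(TH)])
def L(x,y,z): return np.append(O+x*RX+y*RY,z)
def knob(a,r=.135): # loader frame knob position at gate angle a
    return .075-r*np.cos(a), -r*np.sin(a)
def st(m=""):
    o=observe();print(m,"t%.1f"%o["time"],"p",np.round(o["ee_pos"],4),"F",np.round(o["contact_force"],1),"grip %.3f %.1f"%(o["grip_width"],o["grasp_force"]),"q6 %.2f"%o["q"][5],flush=True);return o
E
python3 - <<'E'
from h import *
np.set_printoptions(precision=2,suppress=True)
for n,p in dict(jar=(.574,-.06,.045),jarH=(.574,-.06,.18),tray=(.379,-.311,.04),trayH=(.379,-.311,.18),rack=(.368,.303,.022),rackH=(.368,.303,.25),lane=L(0,-.1,.032),laneH=L(0,-.1,.25),push=L(0,-.21,.032),push2=L(0,0,.032)).items():
    print(n,*[inverse_kinematics(np.array(p),down(TH+k*np.pi)) for k in(0,1)])
for a in(0,.5,1,1.5,1.75):
    print(a,*[inverse_kinematics(L(*knob(a),.068),down(TH+a+k*np.pi/2)) for k in(1,-1)])
E
```

```text
jar [-0.33  0.09 -0.26  1.22  0.    1.21] [-0.33  0.09 -0.26  1.22  0.   -1.93]
jarH [-0.33  0.03 -0.07  1.47  0.    1.21] [-0.33  0.03 -0.07  1.47  0.   -1.93]
tray [-0.95 -0.18 -0.53  1.22  0.    0.59] [-0.95 -0.18 -0.53  1.22  0.   -2.55]
trayH [-0.95 -0.24 -0.32  1.48  0.    0.59] [-0.95 -0.24 -0.32  1.48  0.   -2.55]
rack [ 0.41 -0.21 -0.59  1.19  0.    1.96] [ 0.41 -0.21 -0.59  1.19  0.   -1.18]
rackH [ 0.41 -0.27 -0.22  1.62  0.    1.96] [ 0.41 -0.27 -0.22  1.62  0.   -1.18]
lane [-0.3   0.09 -0.28  1.2   0.    1.25] [-0.3   0.09 -0.28  1.2   0.   -1.9 ]
laneH [-0.3   0.03  0.06  1.59  0.    1.25] [-0.3   0.03  0.06  1.59  0.   -1.9 ]
push [-0.47  0.15 -0.22  1.2   0.    1.07] [-0.47  0.15 -0.22  1.2   0.   -2.07]
push2 [-0.12  0.09 -0.28  1.2   0.    1.42] [-0.12  0.09 -0.28  1.2   0.   -1.72]
0 [-0.14 -0.12 -0.43  1.27  0.   -0.17] [-0.14 -0.12 -0.43  1.27  0.    2.97]
0.5 [-0.26 -0.08 -0.38  1.26  0.   -0.79] [-0.26 -0.08 -0.38  1.26  0.    2.36]
1 [-0.32  0.07 -0.23  1.26  0.   -1.35] [-0.32  0.07 -0.23  1.26  0.    1.8 ]
1.5 [-0.32  0.27 -0.02  1.29  0.   -1.84] [-0.32  0.27 -0.02  1.29  0.    1.3 ]
1.75 [-0.3   0.37  0.1   1.3   0.   -2.07] [-0.3   0.37  0.1   1.3   0.    1.07]
```

Run:
```python
from h import *
R=down(TH)
move_pose([.574,-.06,.2],R); movel([.574,-.06,.046],.15); st("at jar")
command_gripper(0.3); st("gripped")
movel([.574,-.06,.19],.15); st("lifted")
movel([.379,-.311,.19],.25)
movel([.379,-.311,.055],.12); st()
z=.0505
while True:
    movel([.379,-.311,z],.03); o=st()
    if z<.039 or o["contact_force"][2]>4: break
    z-=.0025
f=grab_frame("top");save(f,"pics/t1.png")
```

```text
at jar t3.4 p [ 0.5747 -0.0603  0.0471] F [-0.5 -0.  -0. ] grip 1.002 0.0 q6 1.21
gripped t3.8 p [ 0.5748 -0.0602  0.0471] F [-0.7  0.2  6. ] grip 0.642 63.6 q6 1.21
lifted t4.9 p [ 0.5734 -0.0598  0.1887] F [-0.  -0.8 -2.2] grip 0.640 63.3 q6 1.21
 t7.6 p [ 0.3793 -0.3115  0.0558] F [ 0.6 -0.1 -0.6] grip 0.639 63.3 q6 0.59
 t7.9 p [ 0.379  -0.311   0.0504] F [-0.7  0.4 -2.1] grip 0.641 63.3 q6 0.59
 t8.2 p [ 0.3789 -0.3109  0.0478] F [-0.6 -0.6 -0.7] grip 0.639 63.3 q6 0.59
 t8.4 p [ 0.3789 -0.3109  0.0453] F [ 0.2  0.3 -1.7] grip 0.638 63.3 q6 0.59
 t8.7 p [ 0.3789 -0.3109  0.0428] F [ 0.5 -0.3 -1.4] grip 0.636 63.3 q6 0.59
 t8.9 p [ 0.3793 -0.3114  0.042 ] F [-3.3  3.5 12.9] grip 0.640 64.3 q6 0.59
```

Run:
```python
from h import *
command_gripper(1.0); st("rel"); movel([.379,-.311,.2],.2); 
command_gripper(0.45); st()
k=1
a0=.105; R=lambda a:down(TH+a+k*np.pi/2)
move_pose(L(*knob(a0),.2),R(a0)); f=grab_frame("top");save(f,"pics/t2.png");f2=grab_frame("side")
im=[np.asarray(f["pixels"])[130:275,200:400,::-1],np.asarray(f2["pixels"])[130:275,210:410,::-1]]
cv2.imwrite("pics/c2.png",cv2.resize(np.vstack(im),None,fx=2,fy=2,interpolation=cv2.INTER_CUBIC)); st()
```

```text
rel t9.4 p [ 0.3789 -0.3109  0.0404] F [-0.  -0.3 -1.3] grip 1.000 0.0 q6 0.59
 t10.9 p [ 0.379  -0.311   0.1999] F [-0.5  0.5 -0.2] grip 0.449 0.0 q6 0.59
 t12.4 p [0.5119 0.0427 0.2   ] F [-0.6  0.3 -0.3] grip 0.451 0.0 q6 -0.30
```

View pics/c2.png

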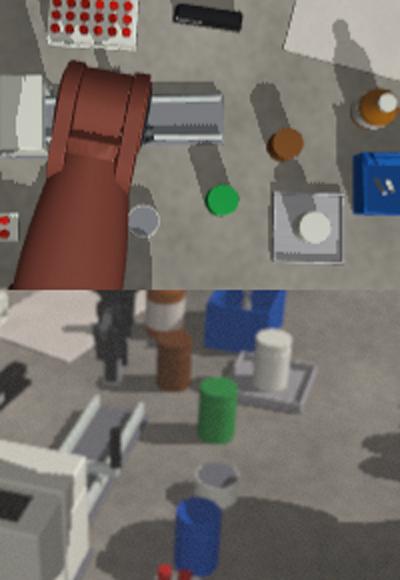

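Jar upright near the centre of the tray (upper panel (315,227), lower panel (272,360)). The gate knob is free below the gripper, so I swing it open now.

```bash
cat >> h.py <<'E'
def swing(a0,a1,n,z=.070,lim=25):
    for a in np.linspace(a0,a1,n+1)[1:]:
        movel(L(*knob(a),z),.2,down(TH+a+np.pi/2)); o=observe()
        if np.linalg.norm(o["contact_force"])>lim: st("stop at a=%.2f"%a);break
    return a
E
python3 - <<'E'
from h import *
a=.105
movel(L(*knob(a),.070),.15);o=st("down")
if abs(o["contact_force"][2])<5:
    b=swing(a,1.80,9); st("open %.2f"%b)
    p=o=observe()["ee_pos"]; movel([p[0],p[1],.2],.2); 
    move_pose([.45,-.15,.25],down(TH)); f=grab_frame("top");f2=grab_frame("side")
    import pickle;pickle.dump(dict(top=f,side=f2),open("f3.pkl","wb"))
    im=[np.asarray(f["pixels"])[130:275,200:400,::-1],np.asarray(f2["pixels"])[130:275,210:410,::-1]]
    cv2.imwrite("pics/c3.png",cv2.resize(np.vstack(im),None,fx=2,fy=2,interpolation=cv2.INTER_CUBIC)); st()
E
```

```text
down t13.4 p [0.5125 0.0436 0.071 ] F [-0.   0.4 -0.3] grip 0.446 0.0 q6 -0.30
open 1.80 t16.5 p [ 0.6789 -0.0689  0.0698] F [0.1 0.3 0. ] grip 0.452 0.0 q6 -2.11
 t20.0 p [ 0.4501 -0.15    0.2499] F [-0.5  0.1  0.4] grip 0.451 0.0 q6 0.95
```

View pics/c3.png

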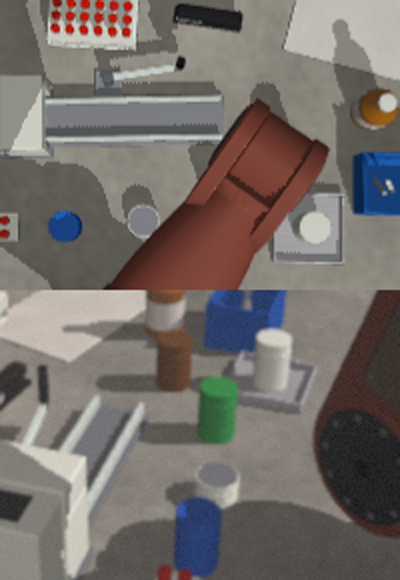

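Gate is wide open (knob at upper panel (180,64)) and the lane is clear. Next I fetch the rack.

Run:
```python
from h import *
import pickle
f=pickle.load(open("f3.pkl","rb"))["top"]
kp=atz(f,199.5+180/2,129.5+64/2,.114)[:2]-O; h=np.array([.075,0]); k=np.array([kp@RX,kp@RY]); print("gate ~",np.arctan2(-(k-h)[1],-(k-h)[0]),k)
c=np.array([.368,.303])
command_gripper(1.0)
move_pose([*c,.25],down(.02)); movel([*c,.10],.2); movel([*c,.022],.1); st("at rack")
command_gripper(0.3); st("gripped")
movel([*c,.04],.05); st(); movel([*c,.25],.2); st("lifted")
g=grab_frame("side"); save(g,"pics/s4.png")
t=L(0,-.1,.25); movel(t,.2,down(TH)); st("over lane")
g=grab_frame("side"); g2=grab_frame("top"); 
im=np.hstack([np.asarray(x["pixels"])[90:330,150:400,::-1] for x in(g,g2)])
cv2.imwrite("pics/c5.png",cv2.resize(im,None,fx=1.6,fy=1.6,interpolation=cv2.INTER_CUBIC))
```

```text
gate ~ 1.6796522500811257 [ 0.08923604 -0.13026174]
at rack t24.0 p [0.3685 0.3032 0.0227] F [0.6 1.  0.7] grip 0.999 0.0 q6 1.96
gripped t24.4 p [0.3685 0.3032 0.0227] F [ 0.2 -0.7  5.6] grip 0.579 63.2 q6 1.96
 t25.0 p [0.3681 0.3031 0.0402] F [ 0.3 -0.6 -2.4] grip 0.576 62.4 q6 1.96
lifted t26.2 p [0.3676 0.3028 0.2488] F [ 0.6 -1.  -2.2] grip 0.578 62.4 q6 1.96
over lane t28.4 p [ 0.5732 -0.0398  0.2502] F [-0.2  0.5 -2. ] grip 0.575 62.4 q6 1.25
```

View pics/c5.png

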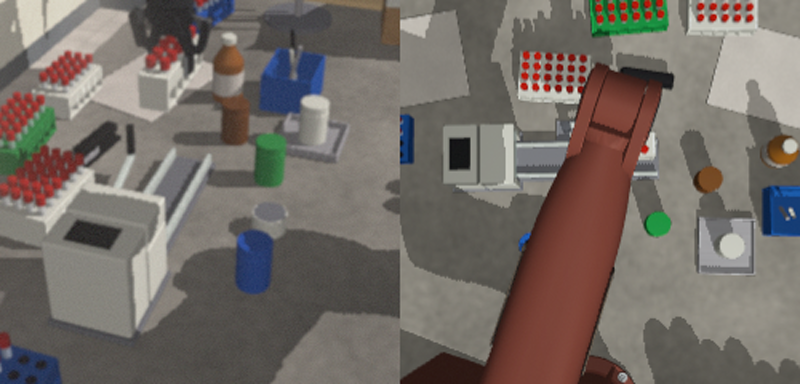

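Rack hangs upright over the lane (left panel (165,75)), clear of the open gate. I lower it watching the force.

Run:
```python
from h import *
p=lambda z:L(0,-.1,z)
movel(p(.10),.2); movel(p(.06),.08); st()
z=.0565
while True:
    movel(p(z),.03); o=observe()
    if z<.029 or o["contact_force"][2]>4: break
    z-=.0025
o=st("contact z=%.4f"%z)
if z<.038:
    command_gripper(1.0); st("rel"); movel(p(.16),.2); command_gripper(0.0)
    movel(L(0,-.235,.16),.25); st()
    f=grab_frame("top");f2=grab_frame("side")
    im=np.hstack([np.asarray(x["pixels"])[90:330,150:400,::-1] for x in(f2,f)])
    cv2.imwrite("pics/c6.png",cv2.resize(im,None,fx=1.6,fy=1.6,interpolation=cv2.INTER_CUBIC))
```

```text
t30.0 p [ 0.5733 -0.0404  0.0599] F [ 0.1 -0.1 -1.5] grip 0.583 62.4 q6 1.25
contact z=0.0315 t32.8 p [ 0.574  -0.0406  0.0327] F [-2.5 -0.   6.4] grip 0.577 63.6 q6 1.25
rel t33.2 p [ 0.5733 -0.0405  0.0314] F [-0.1  0.7  0.7] grip 1.002 0.0 q6 1.25
 t35.5 p [ 0.5768 -0.1747  0.1599] F [ 0.5  0.2 -1.1] grip -0.002 0.0 q6 1.03
```

View pics/c6.png

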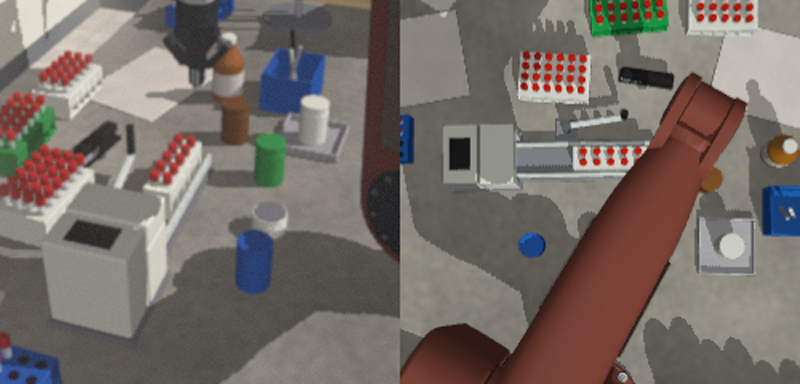

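Rack sits upright in the lane, leading end at right panel (573,155), knob still open at (625,115). I push from behind with shut fingers.

Run:
```python
from h import *
movel(L(0,-.225,.16),.1); movel(L(0,-.225,.035),.15); st("low")
y=-.225
movel(L(0,-.15,.035),.08); st(); movel(L(0,-.03,.035),.1); st()
y=-.03
while y<.012:
    y+=.0025; movel(L(0,y,.035),.04); o=observe()
    if np.linalg.norm(o["contact_force"][:2])>12: break
st("end y=%.4f"%y); print((observe()["ee_pos"][:2]-O)@RY)
```

```text
low t36.8 p [ 0.5773 -0.1658  0.0361] F [ 0.6 -0.5  0.9] grip -0.000 0.0 q6 1.05
 t37.9 p [ 0.5745 -0.0906  0.0348] F [ 0.1  0.1 -0.2] grip -0.003 0.0 q6 1.16
 t39.2 p [0.5716 0.0291 0.0351] F [ 0.4  0.1 -0.6] grip -0.001 0.0 q6 1.37
end y=0.0050 t42.7 p [0.5715 0.0618 0.0356] F [  2.  -16.3   0.2] grip -0.005 8.0 q6 1.43
0.0022947564630294223
```

Run:
```python
from h import *
movel(L(0,-.05,.04),.1); movel(L(0,-.05,.2),.2); command_gripper(.45)
a=1.70
move_pose(L(*knob(a),.2),down(TH+a+np.pi/2)); movel(L(*knob(a),.070),.15); o=st("down")
if abs(o["contact_force"][2])<5:
    b=swing(a,0.02,9); st("swung %.2f"%b)
    for e in(0,-.02,-.04,-.06,-.08):
        if b>.05: break
        movel(L(*knob(e),.07),.05,down(TH+e+np.pi/2)); o=st("e %.2f"%e)
        if np.linalg.norm(o["contact_force"][:2])>6: break
    movel(L(*knob(.0),.07),.05,down(TH+np.pi/2))
    p=observe()["ee_pos"]; movel([p[0],p[1],.2],.2); move_pose([.42,-.15,.25],down(TH)); st()
    f=grab_frame("top");f2=grab_frame("side")
    im=np.hstack([np.asarray(x["pixels"])[120:300,160:360,::-1] for x in(f2,f)])
    cv2.imwrite("pics/c7.png",cv2.resize(im,None,fx=2,fy=2,interpolation=cv2.INTER_CUBIC))
    import pickle;pickle.dump(dict(top=f,side=f2),open("f7.pkl","wb"))
```

```text
down t48.7 p [ 0.6673 -0.0721  0.0713] F [ 0.3 -0.6  0.8] grip 0.451 0.0 q6 -2.03
swung 0.02 t51.7 p [0.5114 0.0545 0.07  ] F [ 0.1 -0.2 -0.7] grip 0.448 0.0 q6 -0.20
e 0.00 t51.9 p [0.511  0.0571 0.07  ] F [0.8 0.2 0.4] grip 0.448 0.2 q6 -0.17
e -0.02 t52.2 p [0.5108 0.0603 0.07  ] F [-0.2 -0.1  0.5] grip 0.445 0.2 q6 -0.15
e -0.04 t52.4 p [0.5107 0.0633 0.07  ] F [-0.1  0.4 -0. ] grip 0.450 0.0 q6 -0.12
e -0.06 t52.7 p [0.5107 0.066  0.07  ] F [-0.1  0.1  0.4] grip 0.451 0.0 q6 -0.09
e -0.08 t52.9 p [0.511  0.0673 0.07  ] F [-0.2 -8.1 -0.7] grip 0.452 3.8 q6 -0.07
 t55.1 p [ 0.42   -0.1495  0.2491] F [-0.3  0.1  1.1] grip 0.451 0.0 q6 0.90
```

View pics/c7.png

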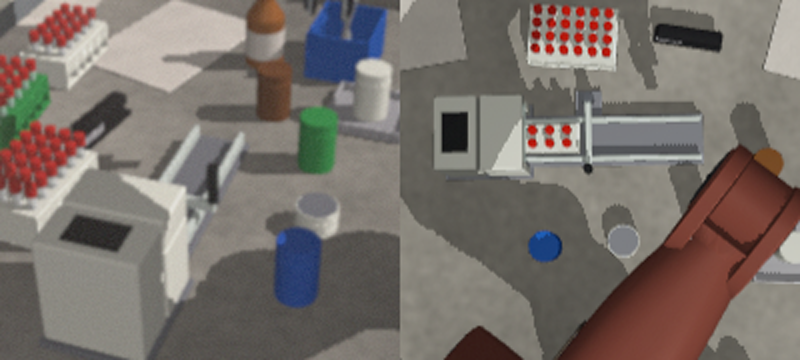

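Gate is closed (bar vertical, knob at right panel (588,168)). The rack is under the hood, rear edge at (578,136). Quick numeric check, then hand in if it's consistent.

Run:
```python
from h import *
import pickle
f=pickle.load(open("f7.pkl","rb"))["top"]
l=lambda u,v,z:(lambda d:np.array([d@RX,d@RY]))(atz(f,159.5+(u-400)/2,119.5+v/2,z)[:2]-O)
k=l(588,168,.114);r=l(578,136,.07);print("knob",k,"rack rear",r,"gate",np.arctan2(-k[1],.075-k[0]))
if r[1]>.008 and abs(k[1])<.012: sign_off(); st("signed")
```

```text
knob [-0.05985584 -0.00102671] rack rear [0.00266052 0.01838002] gate 0.007613269981908562
the job is handed in; nothing more can be done
the job is handed in; nothing more can be done
```

The job is handed in: the jar is upright in the tray, the rack is pushed home against the end stop, and the gate is measured closed (about 0.01 rad); the verdict did not come back to me.

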